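Clip the travel lock onto the spice carousel's spindle

ROBOT

A 6-joint arm with a two-finger parallel gripper is mounted at the origin on the work surface. World frame = base frame: x ahead of the robot, y to its left, z up, the work surface at z = 0. Lengths are in m, angles in degrees, forces in N, time in s.
With the tool pointing down it reaches from about 0.325 to 0.9 m from the base axis. Payload 6.1 kg.
Tool frame: the origin (TCP) lies at the very end of the fingers, on their centre line; the grasp point (between the pads) lies 19 mm behind it; x points along the fingers, z is the direction in which the jaws open and shut, and the axes are right-handed (so a half turn about x gives the same grasp; the last joint's range is limited). The gripper opens to 87 mm and grips with 3 to 60 N. Pads are 19 mm wide; open, the fingers measure 117 mm over their backs; the gripper's body (75 mm by 190 mm) begins 51 mm behind the grasp point.
Start: joints at [-76.438, 12.628, 87.462, -0, 79.91, -7.225], TCP at [0.222, -0.584, 0.199] pointing down, gripper open.
Joint ranges: [-170.65, 170.65], [-52.31, 119.04], [5.05, 147.46], [-71.25, 251.25], [11.57, 151.72], [-153.62, 153.62]. Speed limits (degrees/s): [147.25, 147.25, 172.46, 180, 180, 180].

INTERFACE

Orientations are given as a 3x3 rotation matrix whose columns are the frame's x, y, z axes.
In Python, from workcell import arm gives the robot as it stands.
- The arm moves only by the tool servo_tool, never from a script. Its argument "targets" is one flat list of numbers, 5 for each row, row after row: the shift along the world's x, y, z scaled (see below), then the turn about the world's z scaled (see below), then the closure, from 0 (fully open) to 1 (shut). A call has 1 to 12 rows; each row is the pose to reach, as a shift and turn from the pose commanded when the call began, turning the shorter way round; what a row does not reach only later rows make up. The controller multiplies each number of a shift by 100 cm and each number of a turn by 180 degrees. A row lasts 1/12 s, in which the tool goes at most 41.7 mm and 7.16 degrees, less where a joint would pass 70% of its speed; a pose out of reach is approached as far as the arm can. A call with a number of a shift or a turn outside -1 to 1 is refused whole. A call with a gripper value outside its range is refused whole. The fingers move at their own pace and stop on an object; "force" is the grip in N (left out, the last holds). Time passes only in rows, so rows that repeat a pose let the fingers close. It gives the time, the measured TCP pose, the force and the opening at its end, in the units of the state.
- arm.get_obs(): the state, without advancing time (a new reading comes with each control period).
- arm.get_image(name): name is "side" or "top" or "wrist"; returns a dict with "frame" (400x640x3 uint8, blue, green, red), "vertical_fov" (degrees; the focal length in pixels is half the picture's height over the tangent of half this angle, whatever the lens; pixels are square), "cx", "cy" (the principal point, pixels), "rvec" (rotation vector, rad) and "tvec" (3), from world to camera coordinates, as OpenCV has them. Camera axes: x right, y down, z forward; pixel columns grow to the right and rows downward; lengths in m; the calibration is good to about 2 mm. A picture is of the moment at which its call begins. There is no depth.
- arm.job_done(): hands the job in, once; it reports no verdict.
Trained networks look in a picture, given as the dict that the camera call returned (one of the last four; its "shot" number tells which), for a name from the list of things; names that differ only in an ending like _2 or _b are one class to them, and where a whole thing is asked for, a point or a joint stands for the part that bears it (a point fixed in the world has none). Each returns a list of dicts, best first, with "p" (0 to 1); they miss things now and then, are a little off and sometimes report something else, mostly with a low value. They report only what shows in the picture. A call takes as long as a camera call. They do not tell look-alikes from the thing itself.
- arm.regions_of(picture, name): "pixels" (400x640 bool, what is visible of it) and "uv" ([column, row] in pixels, amid what is visible of it).
- arm.tip_of(picture, name): "uv" ([column, row] in pixels: a listed point, or the origin of a listed thing).
The state is a dict: "time": time; "joint_positions": joint angles; "joint_velocities": joint speeds; "joint_torque": joint torques, N m; "tcp_pos": TCP position; "eef_rot": TCP orientation; "ft_force": force on the tool from outside, world axes, zero at the start; "moment": the same for the moment, N m; "finger_gap": finger opening in m.
Only numpy, scipy, OpenCV 4.12 (cv2) and the standard library are available. Lean on these libraries where they do the work, as an engineer would, in place of code of your own. Each camera call takes 0.05 s, during which the arm holds its last target. There are 200 camera calls.

TASK

Get the spice carousel ready for the move: pick up the orange C-shaped lock clip by its fin, slide it sideways through its gap onto the thin neck of the spindle just under the black knob, then ease it down over the spindle's thick foot until it lies flat and fully home on the wooden hub, and let go. Work gently by feel, because the spindle does not stand exactly in the middle of the carousel; do not force the clip against the carousel, and leave the butter dish, ladle and pitcher where they are.

Things in the scene. Friction and masses are not known exactly. Their poses are not given: they have to be found in the camera images.
- clip: Orange rigid plastic C-shaped lock clip, about 60 g, lying flat on the counter. Origin: on the axis of its round bore, at its underside; z up, +x towards the gap, -x towards the grip fin. C ring 12 mm thick (z 0 to 12), bore 26 mm across, outside 44 mm across. The bore passes the spindle's thick foot with 2 mm play all round, but not the knob.
- clip_fin (a point): Grip point in the clip's fin, at clip x = -46 mm, 22 mm above the underside; axes as the clip's. The fin is a straight upright wall 14 mm thick (in y), from clip x = -26 to -66 mm, from the underside up to 34 mm, joined to the ring by a 12 mm high web (the knob clears the fin). Take it with the fingers closing along the clip's y.
- carousel: Spice carousel, fixed. Origin: centre of its foot on the counter, z up. Wooden deck 200 mm across, top at z = 24 mm, with three fixed empty aluminium tins (50 mm across, tops at z = 64 mm, centres 71 mm out). The deck is stiff (1.5 N m) and stays as it is. A column carries the hub plate and spindle. Keep the force of clip or robot on it below 25 N.
- hub (a point): Centre of the top of the wooden hub plate (84 mm across), 90 mm above the counter, on the carousel's centre line; the spindle's axis is 10 mm from it. When home the clip's underside lies on this face.
- butter_dish: White ceramic butter dish with its cover, 170 x 100 mm, 79 mm high, about 0.6 kg, not to be disturbed. Origin: centre of its underside.
- ladle: Stainless ladle lying on the counter, bowl 90 mm across and 40 mm high, handle reaching 270 mm along its -x. Not to be disturbed. Origin: underside of the bowl.
- pitcher: Smoked-glass pitcher, 116 mm across, 190 mm high, handle at its -y, about 0.9 kg. Not to be disturbed. Origin: centre of its underside.
- clip_gap (a point): Middle of the clip's gap: clip x = 15 mm, 6 mm above the underside. The gap is straight, 18 mm wide (clip y -9 to 9 mm), its two blunt square lips 12 mm wide end at clip x = 20 mm, with no lead-in. It passes the thin neck (2 mm play each side), not the thick foot.
- neck (a point): Point on the carousel's centre line at mid neck, 120 mm above the counter. The upright steel spindle stands 10 mm beside this line, in a direction not measured that differs each time. Heights above the counter: thick foot 22 mm across, 90 to 106 mm, its flat top edge bevelled by 1.5 mm; thin neck 14 mm across, 106 to 132; black knob 36 mm across, 132 to 144.
Not all that is in view belongs to the job. There is more than one size of the clip; the job needs the largest.

How it is judged (in metres and radians):
On the way:
1. the clip is slid sideways onto the thin neck: its bore is round the neck, between thick foot and knob (horizontal distance between clip and hub below 0.014 m and z of clip in the frame of hub between 0.012 and 0.034 m and angle between clip's own z axis and vertical below 0.2 rad), for 0.1 s.
At the end, for the whole second after the job is handed in: The clip's bore encloses the thick foot of the spindle (bore axis within 14 mm of the hub's centre) and the clip lies flat on the hub (underside within 3 mm of the hub's top, tilt under 0.1 rad), at rest and released (horizontal distance between clip and hub below 0.014 m and z of clip in the frame of hub between -0.003 and 0.003 m and angle between clip's own z axis and vertical below 0.1 rad and linear speed of clip below 0.02 m/s); the robot touches nothing.
It fails at once if the clip is forced against the carousel with more than 25 N (contact force between clip and carousel above 25 N).
It fails at once if the robot pushes on the carousel with more than 25 N (contact force between any of the arm, the fingers and carousel above 25 N).
It fails at once if the butter dish, ladle or pitcher is moved by more than 20 mm or the pitcher tipped (distance of any of butter_dish, ladle, pitcher from where it was at the start of the episode above 0.02 m or angle between pitcher's own z axis and vertical above 0.3 rad).
It also fails if it takes over 58 s, if anything falls off the work surface, if the arm or the gripper's body presses on something with over 40 N, if the wrist force passes 120 N, or if a joint passes its speed limit or range.

## Working session

There is one attempt and no reset: what is moved stays moved. The work goes in short steps, Python scripts to look and compute and a tool call to move; the robot and the scene stay as the last step left them, time stands still between calls to the robot, and variables do not carry over. Pictures are saved under pics/ and viewed, on a budget of 10 in all, crops included, one or two more only if the job needs it, and the job is handed in when it is done.

Besides the shell and the picture viewer there is one more tool, called as a command line: name --argument value ..., lists and objects as JSON in quotes. servo_tool: Moves the arm, as the interface text tells. Its arguments: {"type":"object","properties":{"targets":{"type":"array","items":{"type":"number"}},"force":{"type":"number"}},"required":["targets"]}

```bash
mkdir -p pics
cat > h.py <<'E'
import numpy as np, cv2
from workcell import arm
def cam(p):
    f=200/np.tan(np.radians(p["vertical_fov"])/2)
    K=np.array([[f,0,p["cx"]],[0,f,p["cy"]],[0,0,1.]])
    return K,cv2.Rodrigues(np.array(p["rvec"],float))[0],np.array(p["tvec"],float).ravel()
def ray(p,uv):
    K,R,t=cam(p); d=R.T@np.linalg.solve(K,[uv[0],uv[1],1.]); return -R.T@t,d
def atz(p,uv,z):
    c,d=ray(p,uv); return c+d*(z-c[2])/d[2]
def proj(p,X):
    K,R,t=cam(p); q=K@(R@np.asarray(X,float)+t); return q[:2]/q[2]
def tri(obs):
    A=np.zeros((3,3));b=np.zeros(3)
    for p,uv in obs:
        c,d=ray(p,uv); d=d/np.linalg.norm(d); M=np.eye(3)-np.outer(d,d); A+=M;b+=M@c
    return np.linalg.solve(A,b)
E
python3 - <<'E'
from h import *
np.set_printoptions(precision=4,suppress=True)
o=arm.get_obs();print(o["time"],o["tcp_pos"],o["eef_rot"],o["finger_gap"],o["ft_force"])
P={n:arm.get_image(n) for n in("side","top")}
for n,p in P.items():
    cv2.imwrite(f"pics/{n}0.png",p["frame"])
    print(n,"cam at",ray(p,(0,0))[0],p["vertical_fov"])
    for k,z in [("clip",0),("clip_fin",.022),("clip_gap",.006),("hub",.09),("neck",.12),("carousel",0),("butter_dish",0),("ladle",0),("pitcher",0)]:
        print(k,[(np.round(r["uv"],1),round(r["p"],2),atz(p,r["uv"],z)[:2]) for r in arm.tip_of(p,k)[:4]])
print(arm.get_obs()["time"])
E
```

```text
0.0 [ 0.2216 -0.5836  0.1979] [[-0.0005  0.9349  0.3549]
 [ 0.002   0.3549 -0.9349]
 [-1.      0.0002 -0.002 ]] 0.08727933940457959 [ 0.9002  0.4848 -1.516 ]
side cam at [-0.0081  0.6941  1.1627] 46.56410100230451
clip [(array([399.7, 180.6]), 0.55, array([ 0.4589, -0.2722])), (array([407.5, 155.9]), 0.54, array([ 0.5016, -0.3874])), (array([371.6, 189.9]), 0.39, array([ 0.5082, -0.1797]))]
clip_fin [(array([400.6, 155.8]), 0.65, array([ 0.5107, -0.3526])), (array([416.2, 173.6]), 0.6, array([ 0.4246, -0.3146])), (array([375.4, 181.4]), 0.47, array([ 0.5101, -0.2012])), (array([395.1, 176.1]), 0.15, array([ 0.4729, -0.2613]))]
clip_gap [(array([394.3, 176.1]), 0.68, array([ 0.4817, -0.273 ])), (array([411.9, 158.2]), 0.66, array([ 0.481 , -0.3818])), (array([369.6, 190.5]), 0.46, array([ 0.5091, -0.169 ]))]
hub [(array([288.5, 201.5]), 0.66, array([0.6349, 0.0808]))]
neck [(array([289.2, 197.5]), 0.78, array([0.6255, 0.0854]))]
carousel [(array([291.5, 220.5]), 0.73, array([0.63  , 0.0808]))]
butter_dish [(array([199.9, 279.5]), 0.81, array([0.6933, 0.4027]))]
ladle [(array([254.6, 3
[... 510 characters left out ...]
[ 0.473 , -0.2715])), (array([480.6, 239.3]), 0.66, array([ 0.4805, -0.3864])), (array([395.3, 237.8]), 0.47, array([ 0.5065, -0.1671]))]
hub [(array([291.6, 194.2]), 0.86, array([0.627 , 0.0859])), (array([411.5, 147. ]), 0.25, array([ 0.7191, -0.2235]))]
neck [(array([291.7, 189.6]), 0.6, array([0.63 , 0.083]))]
carousel [(array([413.3, 148.2]), 0.72, array([ 0.749 , -0.2539])), (array([291.3, 205.7]), 0.71, array([0.62  , 0.0947]))]
butter_dish [(array([178.7, 189.1]), 0.83, array([0.6959, 0.3921])), (array([410.9, 146.3]), 0.75, array([ 0.7552, -0.2482]))]
ladle [(array([178.1, 276.4]), 0.67, array([0.4647, 0.3959]))]
pitcher [(array([411.8, 145. ]), 0.62, array([ 0.7588, -0.2512]))]
1.0
```

View pics/top0.png

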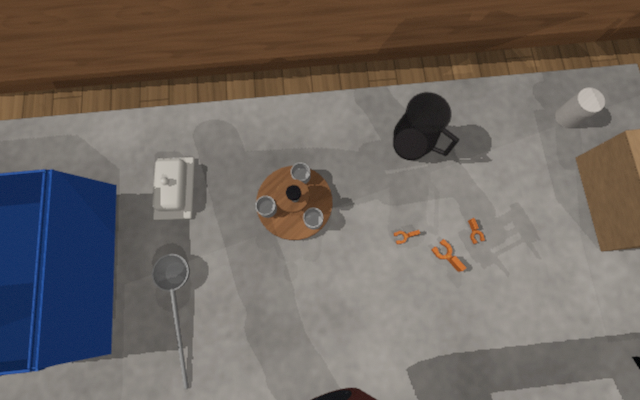

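View pics/side0.png

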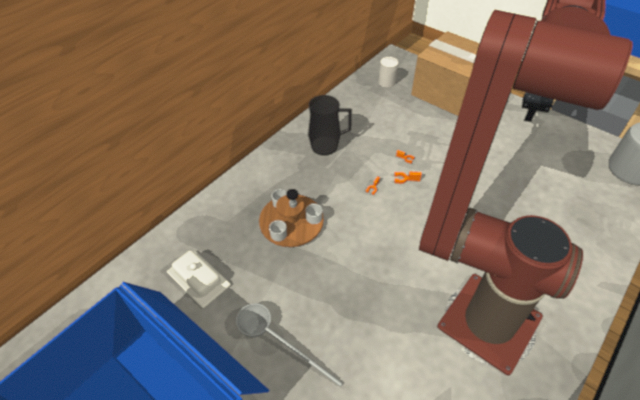

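Top view: three orange clips. The largest is at (445,255), fin at lower right (457,262) and gap to the upper left. The carousel is at (294,203) with its knob at (293,192), and the pitcher at (420,130). The side view agrees: large clip at (407,177). I'll move above the large clip.

servo_tool --targets '[0.2,0.27,0,0.133,0.4,0.2,0.27,0,0.133,0.4,0.2,0.27,0,0.133,0.4,0.2,0.27,0,0.133,0.4,0.2,0.27,0,0.133,0.4,0.2,0.27,0,0.133,0.4,0.2,0.27,0,0.133,0.4,0.2,0.27,0,0.133,0.4,0.2,0.27,0,0.133,0.4,0.2,0.27,0,0.133,0.4,0.2,0.27,0,0.133,0.4,0.2,0.27,0,0.133,0.4]' --force 25

```text
time: 2.0
tcp_pos: [0.4212, -0.3154, 0.1991]
eef_rot: [[-0.0, 0.711, 0.703], [-0.001, 0.703, -0.711], [-1.0, -0.001, 0.0]]
ft_force: [0.2, 0.3, -1.1]
finger_gap: 0.0522
```

Run:
```python
from h import *
np.set_printoptions(precision=4,suppress=True)
o=arm.get_obs();print(o["time"],o["tcp_pos"],o["eef_rot"],o["finger_gap"],o["ft_force"])
p=arm.get_image("wrist");cv2.imwrite("pics/w1.png",p["frame"]);c,d=ray(p,(320,200));print("cam",c,d)
for k,z in [("clip",0),("clip_fin",.022),("clip_gap",.006)]:
    print(k,[(np.round(r["uv"],1),round(r["p"],2),atz(p,r["uv"],z)[:2]) for r in arm.tip_of(p,k)[:4]])
for r in arm.regions_of(p,"clip")[:4]: print(np.round(r["uv"]),r["p"],r["pixels"].sum())
```

```text
2.0 [ 0.4212 -0.3154  0.1991] [[-0.0003  0.7112  0.703 ]
 [-0.0005  0.703  -0.7112]
 [-1.     -0.0006  0.0001]] 0.0522179495396748 [ 0.1613  0.3058 -1.1445]
cam [ 0.4778 -0.2601  0.3845] [-0.2115 -0.211  -0.9544]
clip [(array([327.8, 122.8]), 0.92, array([ 0.4682, -0.2835])), (array([395.6, 167. ]), 0.73, array([ 0.4898, -0.3819])), (array([287.1,  28.9]), 0.63, array([ 0.508 , -0.1797]))]
clip_fin [(array([413.8, 147.3]), 0.96, array([ 0.5192, -0.3725])), (array([310.9,  43.8]), 0.76, array([ 0.5136, -0.2118])), (array([317.4, 166. ]), 0.72, array([ 0.4251, -0.3085]))]
clip_gap [(array([280.1,  22.6]), 0.94, array([ 0.5067, -0.1714])), (array([326.7, 111.7]), 0.77, array([ 0.4764, -0.2732])), (array([390.1, 171.1]), 0.62, array([ 0.4814, -0.3791]))]
[401. 158.] 0.94 862
[296.  39.] 0.91 955
[321. 138.] 0.57 1234
```

View pics/w1.png

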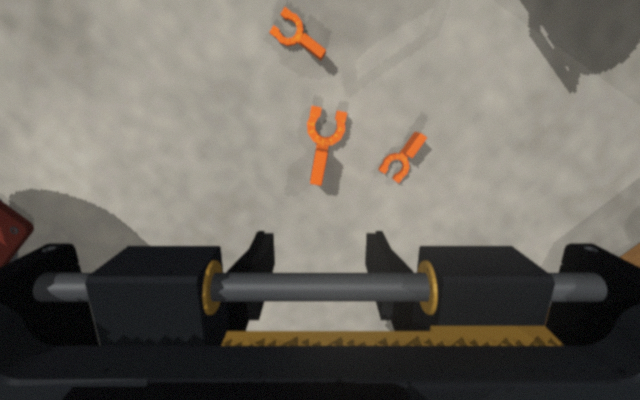

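```bash
cat > fit.py <<'E'
from h import *
from scipy.optimize import minimize
def orange(fr):
    h=cv2.cvtColor(fr,cv2.COLOR_BGR2HSV); return cv2.inRange(h,(3,150,90),(22,255,255))
def sil(p,x,y,a,z0=0.,S=4):
    R=np.array([[np.cos(a),-np.sin(a)],[np.sin(a),np.cos(a)]])
    m=np.zeros((400*S,640*S),np.uint8)
    def pj(xy,z): return np.array([proj(p,[*(R@q+[x,y]),z0+z])*S for q in xy]).astype(np.int32)
    t=np.radians(np.arange(0,361,6.))
    g=np.degrees(np.arcsin(9/13.)); g2=np.degrees(np.arcsin(9/22.))
    to=np.radians(np.linspace(27,333,52)); ti=np.radians(np.linspace(360-g,g,52))
    o=np.vstack([.022*np.c_[np.cos(to),np.sin(to)],[[.020,-.009]],.013*np.c_[np.cos(ti),np.sin(ti)],[[.020,.009]]])
    for z in np.linspace(0,.012,5): cv2.fillPoly(m,[pj(o,z)],255)
    b=np.array([[-.026,.007],[-.066,.007],[-.066,-.007],[-.026,-.007]])
    cv2.fillPoly(m,[cv2.convexHull(np.vstack([pj(b,0),pj(b,.034)]))],255)
    w=np.array([[-.018,.007],[-.03,.007],[-.03,-.007],[-.018,-.007]])
    cv2.fillPoly(m,[cv2.convexHull(np.vstack([pj(w,0),pj(w,.012)]))],255)
    return cv2.resize(m,(640,400),interpolation=cv2.INTER_AREA)/255.
def fit(p,mask,s0,z0=0.):
    T=cv2.GaussianBlur(mask.astype(np.float32)/255,(0,0),1.5)
    f=lambda v:float(((cv2.GaussianBlur(sil(p,v[0]/1e3,v[1]/1e3,np.radians(v[2]),z0).astype(np.float32),(0,0),1.5)-T)**2).sum())
    s=np.array(s0,float); sim=np.vstack([s]+[s+d for d in np.diag([6,6,8.])])
    r=minimize(f,s,method="Nelder-Mead",options=dict(initial_simplex=sim,xatol=.05,fatol=.05,maxiter=150))
    return r.x,r.fun,(T**2).sum()
E
python3 - <<'E'
from fit import *
p=arm.get_image("wrist")
m=orange(p["frame"]); n,l,st,c=cv2.connectedComponentsWithStats(m)
i=min(range(1,n),key=lambda k:np.hypot(*(c[k]-[322,142]))+(st[k,4]<300)*999); print(st[i],c[i])
m=(l==i).astype(np.uint8)*255
print(fit(p,m,[466,-283,37]))
E
```

```text
[ 307  106   40   80 1176] [322.94982993 142.39455782]
(array([ 464.84100579, -284.24340491,   34.06102082]), np.float64(36.54221725463867), np.float32(957.38214))
```

servo_tool --targets '[0.0055,0.0055,-0.03,-0.059,0.4,0.0055,0.0055,-0.06,-0.059,0.4,0.0055,0.0055,-0.1,-0.059,0.4,0.0055,0.0055,-0.14,-0.059,0.4,0.0055,0.0055,-0.17,-0.059,0.4,0.0055,0.0055,-0.185,-0.059,0.4,0.0055,0.0055,-0.195,-0.059,0.4,0.0055,0.0055,-0.195,-0.059,0.4]'

```text
time: 2.97
tcp_pos: [0.4257, -0.3077, 0.0017]
eef_rot: [[-0.003, 0.828, 0.56], [0.003, 0.56, -0.828], [-1.0, -0.001, -0.004]]
ft_force: [-0.6, -0.8, 0.4]
finger_gap: 0.0523
```

servo_tool --targets '[0,0,0,0,1,0,0,0,0,1,0,0,0,0,1,0,0,0,0,1,0,0,0,0,1,0,0,0,0,1,0,0,0,0,1,0,0,0,0,1]' --force 30

```text
time: 3.63
tcp_pos: [0.4275, -0.3089, 0.0044]
eef_rot: [[0.0, 0.828, 0.561], [-0.0, 0.561, -0.828], [-1.0, 0.0, 0.0]]
ft_force: [0.1, 0.0, 2.4]
finger_gap: 0.0134
```

servo_tool --targets '[0,0,0.035,0,1,0,0,0.075,0,1,0.01,0.03,0.113,0,1,0.02,0.065,0.113,0,1,0.03,0.1,0.113,0,1,0.042,0.135,0.113,0,1,0.054,0.17,0.113,0,1,0.066,0.205,0.113,0,1,0.078,0.24,0.113,0,1,0.09,0.275,0.113,0,1,0.1,0.305,0.113,0,1,0.1,0.315,0.113,0,1]'

```text
time: 4.63
tcp_pos: [0.5283, 0.0101, 0.117]
eef_rot: [[0.001, 0.826, 0.563], [0.002, 0.563, -0.826], [-1.0, 0.002, -0.001]]
ft_force: [-1.0, -0.7, -0.9]
finger_gap: 0.0133
```

```bash
cat > look.py <<'E'
from fit import *
import sys
np.set_printoptions(precision=4,suppress=True)
o=arm.get_obs();print(o["time"],o["tcp_pos"],o["finger_gap"],o["ft_force"])
ps=[arm.get_image(n) for n in("wrist","top","side")]
for n,p in zip(("w","t","s"),ps): cv2.imwrite(f"pics/{n}_{sys.argv[1]}.png",p["frame"])
p=ps[0]; o=arm.get_obs(); print(o["tcp_pos"],o["ft_force"])
for k in("hub","neck","clip","clip_gap","clip_fin"):
    z={"hub":.09,"neck":.12,"clip":.113,"clip_gap":.119,"clip_fin":.135}[k]
    for q in ps: print(k,[(np.round(r["uv"],1),round(r["p"],2),atz(q,r["uv"],z)[:2]) for r in arm.tip_of(q,k)[:2]])
E
python3 look.py 2
```

```text
4.6333 [0.5283 0.0101 0.117 ] 0.0133320211146706 [-0.9826 -0.6736 -0.8939]
[0.5268 0.0066 0.1166] [-0.8027 -0.1212 -1.1328]
hub []
hub [(array([294. , 195.4]), 0.57, array([0.6234, 0.0803]))]
hub [(array([287. , 202.5]), 0.65, array([0.6358, 0.0865]))]
neck [(array([307.4,  15.5]), 0.67, array([0.6263, 0.0839]))]
neck [(array([287.3, 189.6]), 0.92, array([0.631 , 0.0933]))]
neck [(array([288.1, 196.8]), 0.91, array([0.6298, 0.0854]))]
clip []
clip [(array([402.5, 232.3]), 0.71, array([ 0.5042, -0.1635])), (array([475.1, 235.7]), 0.48, array([ 0.4795, -0.3292]))]
clip [(array([369.2, 190.7]), 0.5, array([ 0.4618, -0.0878])), (array([408.3, 156. ]), 0.49, array([ 0.4499, -0.2835]))]
clip_gap []
clip_gap [(array([396.3, 237.2]), 0.69, array([ 0.4935, -0.1463])), (array([478.5, 242.7]), 0.48, array([ 0.4622, -0.3313]))]
clip_gap [(array([310. , 197.6]), 0.64, array([0.5783, 0.0468])), (array([370.2, 193.2]), 0.56, array([ 0.4511, -0.0772]))]
clip_fin [(array([482.4, 311.7]), 0.9, array([ 0.5476, -0.1015])), (array([317.9, 245.5]), 0.6, array([0.527 , 0.0098]))]
clip_fin [(array([414.9, 232.9]), 0.72, array([ 0.497 , -0.1861])), (array([473. , 225.1]), 0.51, array([ 0.5014, -0.32  ]))]
clip_fin [(array([399.3, 152.3]), 0.47, array([ 0.4709, -0.2594])), (array([377.2, 183.3]), 0.45, array([ 0.4503, -0.1096]))]
```

View pics/w_2.png

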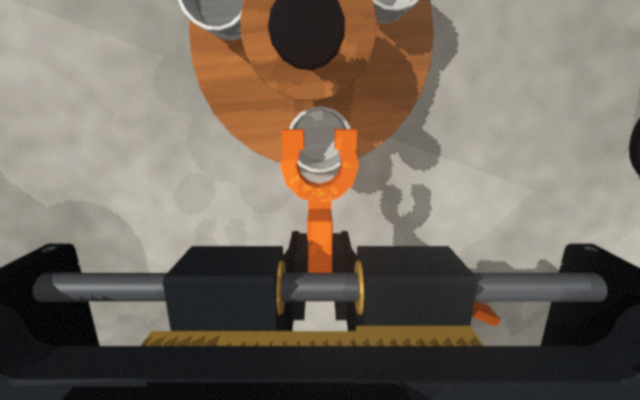

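The held clip is straight in the hand (gap at (320,140)), and the knob is ahead at about (307,27), slightly left of the gap line. I'll measure both precisely.

```bash
cat > meas.py <<'E'
from fit import *
import sys
np.set_printoptions(precision=4,suppress=True)
def knob(p,guess):
    g=cv2.cvtColor(p["frame"],cv2.COLOR_BGR2GRAY); m=(g<45).astype(np.uint8)
    n,l,st,c=cv2.connectedComponentsWithStats(m)
    u,v=np.round(guess).astype(int); i=l[v,u]
    cs,_=cv2.findContours((l==i).astype(np.uint8),cv2.RETR_EXTERNAL,cv2.CHAIN_APPROX_NONE)
    q=max(cs,key=len)[:,0]; q=q[(q[:,1]>1)]
    # silhouette = union of top(.144) and bottom(.132) rim: fit centre
    from scipy.optimize import least_squares
    t=np.radians(np.arange(0,360,4))
    def f(s):
        pts=np.vstack([[proj(p,[s[0]+.018*np.cos(a),s[1]+.018*np.sin(a),z]) for a in t] for z in(.132,.144)]).astype(np.float32)
        h=cv2.convexHull(pts)
        return np.array([cv2.pointPolygonTest(h,tuple(map(float,x)),True) for x in q])
    r=least_squares(f,atz(p,guess,.138)[:2],diff_step=1e-3,loss="soft_l1"); return r.x,np.sqrt(np.mean(r.fun**2)),len(q)
def held(p,zu,s0,box):
    m=orange(p["frame"]); k=np.zeros_like(m); a,b,c,d=box; k[b:d,a:c]=m[b:d,a:c]; return k
if __name__=="__main__":
    p=arm.get_image("wrist"); o=arm.get_obs(); print(o["time"],o["tcp_pos"],o["ft_force"])
    K=knob(p,eval(sys.argv[1])); print("knob",K)
    z0=o["tcp_pos"][2]-.0044; a0=np.degrees(np.arctan2(o["eef_rot"][1][1],o["eef_rot"][0][1]))
    g=np.array(o["tcp_pos"][:2])+.046*np.array([np.cos(np.radians(a0)),np.sin(np.radians(a0))])
    m=orange(p["frame"]); 
    s=sil(p,*g,np.radians(a0),z0); dil=cv2.dilate((s>.3).astype(np.uint8),np.ones((25,25)))
    m=m*dil; m[272:]=0   # fin hidden below by fingers
    f=lambda v:float(((sil(p,v[0]/1e3,v[1]/1e3,np.radians(v[2]),z0)[:240]-m[:240]/255.)**2).sum())
    sv=np.array([*g*1e3,a0]); r=minimize(f,sv,method="Nelder-Mead",options=dict(initial_simplex=np.vstack([sv]+[sv+d for d in np.diag([5,5,4.])]),xatol=.05,fatol=.05,maxiter=150))
    c=r.x; print("clip",c,"nominal",sv,"res",r.fun,m[:240].sum()/255)
    e=K[0]*1e3-c[:2]; a=np.radians(c[2]); print("knob rel clip mm: world",e,"along",e@[np.cos(a),np.sin(a)],"lateral",e@[-np.sin(a),np.cos(a)])
E
python3 meas.py "(307,27)"
```

```text
5.5833 [0.5273 0.0062 0.117 ] [-0.0424  0.3651 -0.6201]
knob (array([0.6192, 0.0788]), np.float64(2.0112120399035716), 149)
clip [564.3771  30.5792  34.2086] nominal [565.3632  31.9983  34.1085] res 1340.7978623606305 4691.0
knob rel clip mm: world [54.8603 48.2045] along 72.47023412636625 lateral 9.022140161016539
```

Run:
```python
from meas import *
p=arm.get_image("wrist"); q=arm.get_image("top")
im=p["frame"].copy()
s=sil(p,.5644,.0306,np.radians(34.2),.1126)
cs,_=cv2.findContours((s>.5).astype(np.uint8),cv2.RETR_LIST,cv2.CHAIN_APPROX_NONE); cv2.drawContours(im,cs,-1,(255,0,0),1)
for z in(.132,.144):
    pts=np.array([proj(p,[.6192+.018*np.cos(a),.0788+.018*np.sin(a),z]) for a in np.linspace(0,6.28,60)]).astype(np.int32); cv2.polylines(im,[pts],True,(0,255,0),1)
cv2.imwrite("pics/ov3.png",cv2.resize(im[0:290,160:480],None,fx=2,fy=2))
print("top",knob(q,(293,192)),proj(q,[.6192,.0788,.138]))
```

```text
top (array([0.2914, 0.1028]), np.float64(294.86721447875016), 1487) [293.2365 191.8077]
```

View pics/ov3.png

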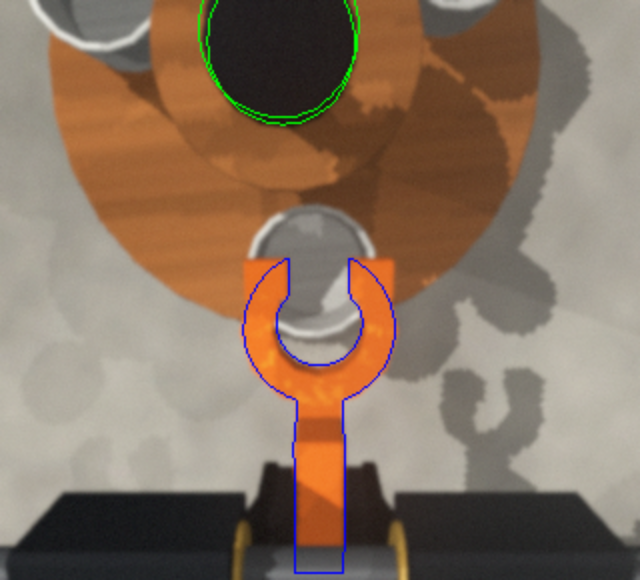

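The clip overlay fits. The knob outline sits about 0.6 mm too far left, so the true lateral offset is about 8.5 mm. I'll move nearer and centre.

servo_tool --targets '[0.007,0.008,0,0,1,0.014,0.016,0,0,1,0.0215,0.025,0,0,1,0.0215,0.025,0,0,1,0.0215,0.025,0,0,1,0.0215,0.025,0,0,1,0.0215,0.025,0,0,1,0.0215,0.025,0,0,1]'

```text
time: 6.35
tcp_pos: [0.5486, 0.031, 0.1169]
eef_rot: [[-0.0, 0.828, 0.561], [-0.0, 0.561, -0.828], [-1.0, -0.0, -0.0]]
ft_force: [-0.3, 0.9, -1.3]
finger_gap: 0.0133
```

```bash
python3 - <<'E'
from meas import *
import subprocess
p=arm.get_image("wrist"); q=proj(p,[.619,.079,.138]); print(q)
im=p["frame"]
o=arm.get_obs(); print(o["time"],o["tcp_pos"])
K=knob(p,q); print(K)
for z in(.132,.144):
    pts=np.array([proj(p,[K[0][0]+.018*np.cos(a),K[0][1]+.018*np.sin(a),z]) for a in np.linspace(0,6.28,60)]).astype(np.int32); im=cv2.polylines(im.copy(),[pts],True,(0,255,0),1)
cv2.imwrite("pics/ov4.png",cv2.resize(im[0:290,160:480],None,fx=2,fy=2))
E
python3 meas.py "(318,90)"
```

```text
[317.9403  90.0803]
6.4 [0.5486 0.031  0.117 ]
(array([0.6174, 0.0776]), np.float64(3.118897233777924), 206)
6.45 [0.5487 0.031  0.117 ] [-0.6384  0.8666  0.1194]
knob (array([0.6175, 0.0775]), np.float64(3.1146981013137434), 208)
clip [585.4849  55.3105  34.3019] nominal [586.749   56.772   34.0878] res 2836.042645136486 6339.0
knob rel clip mm: world [32.0103 22.1962] along 38.95181409723222 lateral 0.29623125180264387
```

View pics/ov4.png

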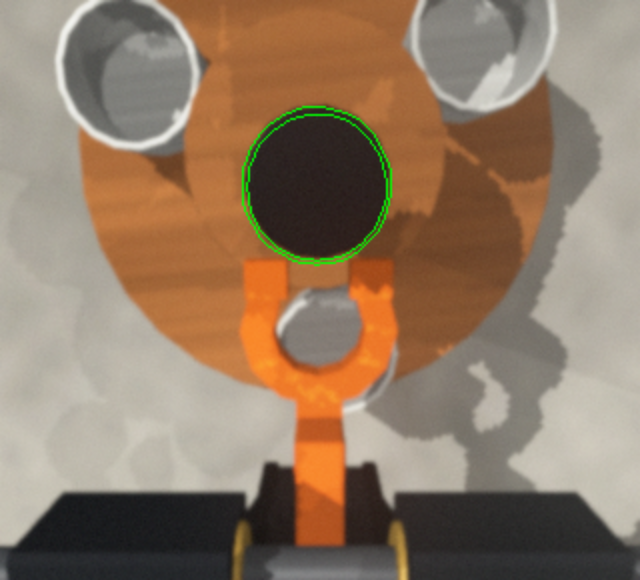

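The knob is centred on the gap line within about 0.5 mm, with about 39 mm to go. I'll advance gently.

servo_tool --targets '[0.002,0.0015,0,0,1,0.004,0.003,0,0,1,0.006,0.004,0,0,1,0.008,0.0055,0,0,1,0.01,0.007,0,0,1,0.0115,0.008,0,0,1,0.013,0.009,0,0,1,0.0145,0.01,0,0,1,0.016,0.011,0,0,1,0.016,0.011,0,0,1]'

```text
time: 7.28
tcp_pos: [0.5651, 0.0424, 0.117]
eef_rot: [[0.0, 0.828, 0.561], [0.0, 0.561, -0.828], [-1.0, 0.0, 0.0]]
ft_force: [-0.3, 0.3, -0.3]
finger_gap: 0.0135
```

servo_tool --targets '[0.002,0.0015,0,0,1,0.004,0.003,0,0,1,0.006,0.004,0,0,1,0.008,0.0055,0,0,1,0.01,0.007,0,0,1,0.0115,0.008,0,0,1,0.013,0.009,0,0,1,0.0145,0.01,0,0,1,0.0155,0.0108,0,0,1,0.0155,0.0108,0,0,1,0.0155,0.0108,0,0,1]'

```text
time: 8.2
tcp_pos: [0.5803, 0.053, 0.117]
eef_rot: [[-0.0, 0.828, 0.561], [0.0, 0.561, -0.828], [-1.0, -0.0, -0.0]]
ft_force: [0.3, 1.2, -0.9]
finger_gap: 0.0135
```

Run:
```python
from meas import *
p=arm.get_image("wrist"); o=arm.get_obs(); print(o["time"],o["tcp_pos"],o["ft_force"],o["moment"],o["finger_gap"])
q=proj(p,[.6175,.0778,.138]); print(q)
im=p["frame"].copy()
# expected bore rim at clip top from tool pose: fitted hand offset
a=np.radians(34.2); c=np.array(o["tcp_pos"][:2])+[.0369,.0243]
s=sil(p,*c,a,.1126); cs,_=cv2.findContours((s>.5).astype(np.uint8),cv2.RETR_LIST,cv2.CHAIN_APPROX_NONE); cv2.drawContours(im,cs,-1,(255,0,0),1)
cv2.imwrite("pics/ov5.png",cv2.resize(im[0:290,160:480],None,fx=2,fy=2))
K=knob(p,q); print("knob",K,"clip",c, (K[0]-c)*1e3)
```

```text
8.25 [0.5802 0.053  0.117 ] [ 0.2979  0.392  -0.6933] [-0.0176  0.0339 -0.0373] 0.013594654264533549
[319.1409 169.8574]
knob (array([0.6178, 0.0774]), np.float64(3.432624161947672), 193) clip [0.6171 0.0773] [0.6759 0.084 ]
```

View pics/ov5.png

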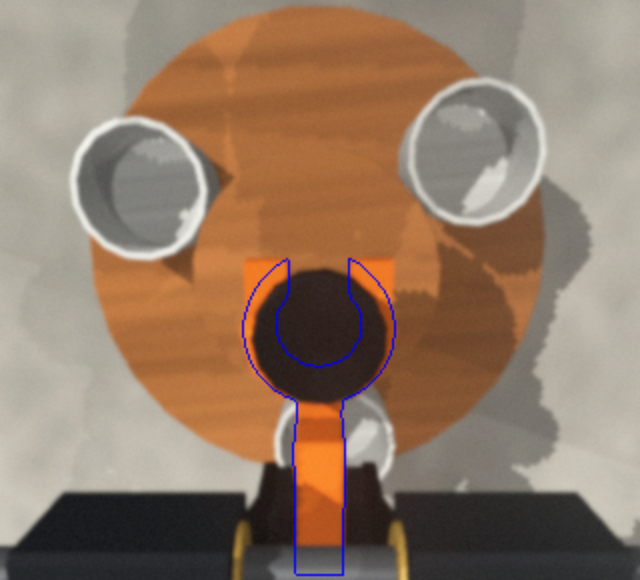

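Clip and knob are concentric within about 0.7 mm with no contact force. I'll ease down past the foot's edge.

servo_tool --targets '[0.0005,0.0003,-0.001,0,1,0.0005,0.0003,-0.002,0,1,0.0005,0.0003,-0.003,0,1,0.0005,0.0003,-0.004,0,1,0.0005,0.0003,-0.005,0,1,0.0005,0.0003,-0.006,0,1,0.0005,0.0003,-0.007,0,1,0.0005,0.0003,-0.0075,0,1,0.0005,0.0003,-0.008,0,1,0.0005,0.0003,-0.0085,0,1,0.0005,0.0003,-0.009,0,1,0.0005,0.0003,-0.009,0,1]'

```text
time: 9.25
tcp_pos: [0.5807, 0.0533, 0.1079]
eef_rot: [[-0.0, 0.828, 0.561], [0.0, 0.561, -0.828], [-1.0, -0.0, -0.0]]
ft_force: [-0.4, 0.8, -1.1]
finger_gap: 0.0137
```

servo_tool --targets '[0,0,-0.001,0,1,0,0,-0.002,0,1,0,0,-0.003,0,1,0,0,-0.004,0,1,0,0,-0.005,0,1,0,0,-0.006,0,1,0,0,-0.007,0,1,0,0,-0.008,0,1,0,0,-0.009,0,1,0,0,-0.01,0,1,0,0,-0.011,0,1,0,0,-0.011,0,1]'

```text
time: 10.25
tcp_pos: [0.5806, 0.0533, 0.0967]
eef_rot: [[-0.0, 0.828, 0.561], [0.0, 0.561, -0.828], [-1.0, -0.0, -0.0]]
ft_force: [-0.4, 0.4, -1.4]
finger_gap: 0.0133
```

servo_tool --targets '[0,0,-0.0005,0,1,0,0,-0.001,0,1,0,0,-0.0015,0,1,0,0,-0.002,0,1,0,0,-0.002,0,1,0,0,-0.002,0,1]'

```text
time: 10.75
tcp_pos: [0.5808, 0.0533, 0.095]
eef_rot: [[-0.0, 0.828, 0.561], [0.0, 0.561, -0.828], [-1.0, -0.0, -0.0]]
ft_force: [0.6, -0.6, -0.6]
finger_gap: 0.0136
```

servo_tool --targets '[0,0,-0.0003,0,1,0,0,-0.0006,0,1,0,0,-0.0008,0,1,0,0,-0.001,0,1,0,0,-0.001,0,1,0,0,-0.001,0,1]'

```text
time: 11.25
tcp_pos: [0.5808, 0.0532, 0.0943]
eef_rot: [[-0.0, 0.828, 0.561], [-0.0, 0.561, -0.828], [-1.0, -0.0, 0.0]]
ft_force: [-1.1, -0.6, 2.7]
finger_gap: 0.013
```

It touched at the expected height: TCP 0.0943, so underside about 0.090, with 2.7 N. Release.

servo_tool --targets '[0,0,0,0,0.8,0,0,0,0,0.7,0,0,0,0,0.6,0,0,0,0,0.5,0,0,0,0,0.5,0,0,0,0,0.5]'

```text
time: 11.75
tcp_pos: [0.5808, 0.0533, 0.0939]
eef_rot: [[-0.0, 0.828, 0.561], [0.0, 0.561, -0.828], [-1.0, 0.0, -0.0]]
ft_force: [0.4, -0.9, 0.3]
finger_gap: 0.0402
```

servo_tool --targets '[0,0,0.01,0,0.5,0,0,0.025,0,0.5,0,0,0.045,0,0.5,-0.01,-0.01,0.065,0,0.5,-0.025,-0.02,0.085,0,0.5,-0.04,-0.03,0.1,0,0.5,-0.04,-0.03,0.1,0,0.5,-0.04,-0.03,0.1,0,0.5]'

```text
time: 12.42
tcp_pos: [0.5416, 0.0229, 0.1961]
eef_rot: [[0.004, 0.828, 0.56], [-0.0, 0.56, -0.829], [-1.0, 0.003, 0.002]]
ft_force: [0.2, 0.3, -0.4]
finger_gap: 0.0435
```

Run:
```python
from meas import *
p=arm.get_image("wrist");s=arm.get_image("side"); o=arm.get_obs(); print(o["time"],o["tcp_pos"],o["ft_force"],o["finger_gap"])
m=orange(p["frame"]); n,l,st,c=cv2.connectedComponentsWithStats(m); print([(x[:5],y) for x,y in zip(st,c) if x[4]>150])
im=p["frame"].copy()
e=sil(p,.6177,.0776,np.radians(34.2),.090); cs,_=cv2.findContours((e>.5).astype(np.uint8),cv2.RETR_LIST,cv2.CHAIN_APPROX_NONE); cv2.drawContours(im,cs,-1,(255,0,0),1)
a=im[0:260,180:460]; b=s["frame"][150:250,230:350]
cv2.imwrite("pics/ov6.png",np.hstack([cv2.resize(a,(420,390)),cv2.resize(b,(380,390))]))
```

```text
12.5167 [0.5409 0.0235 0.1939] [ 0.2499  0.0299 -1.192 ] 0.04346502138683892
[(array([     0,      0,    640,    400, 233980], dtype=int32), array([318.7237, 204.8231])), (array([  224,     0,   182,   168, 16656], dtype=int32), array([309.8085,  83.3183])), (array([219, 261,  11,  52, 245], dtype=int32), array([222.7265, 286.2041])), (array([406, 262,  15,  52, 302], dtype=int32), array([414.9371, 293.0331])), (array([ 207,  322,  338,   24, 4734], dtype=int32), array([389.5845, 336.4166]))]
```

View pics/ov6.png

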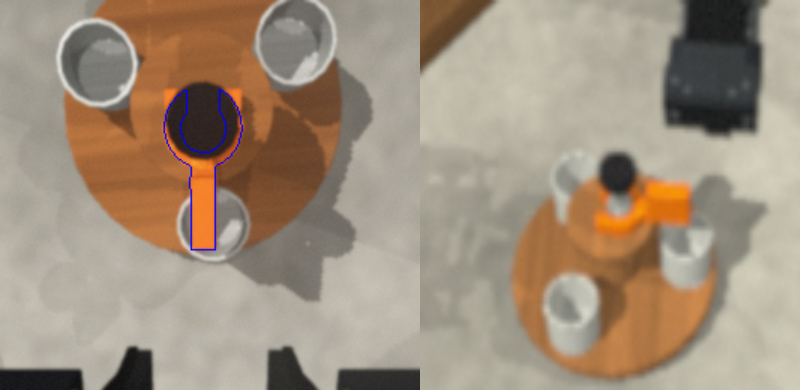

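The overlay matches the clip lying flat at z = 90 mm around the spindle. The side view shows it on the hub with the neck visible above it and the gripper clear.

```bash
python3 -c "
from workcell import arm
print(arm.job_done())"
```

```text
the job is handed in; nothing more can be done
None
```

The clip is home on the hub and released, and I handed the job in at about 12.5 s. No verdict was reported.

- **What I did:** I took the largest clip by its fin and centred its gap on the spindle using the knob seen in the wrist camera. I then slid it about 38 mm onto the neck and eased it down over the foot until it touched the hub.
- **Forces:** Nothing above the noise showed during the slide or the descent. Contact with the hub came at about 2.7 N, at the expected height.
- **Last checks:** The clip's outline matches the predicted pose, flat at z = 90 mm round the spindle. The side view shows it resting on the hub with the gripper clear. I did not measure the butter dish, ladle and pitcher again, but the arm felt no contact with anything else.
- **Disagreements:**
  - The fitted clip position was about 1.7–1.9 mm off the one computed from the hand pose; I used the camera fit.
  - My knob fit had a 2–3 pixel error, so I corrected the sideways offset by eye from the pictures.
  - The knob search in the top camera failed; I did not use it.

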